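# Weed out the worn foam buffer

### The job

One of the four foam-topped buffers in the wooden holder has gone soft: find it by pressing the foam tops straight down about 7 mm (never more than 10 mm, that ruins the foam) and feeling how hard they push back. Once you have felt the soft one give, pick it up by its hard grey cup, not by the foam, and set it down upright in the red tray without dropping it. Leave the three sound buffers standing in their holes and the bowl, tin and hammer where they are.

Things in the scene. Friction and masses are not known exactly. Their poses are not given: they have to be found in the camera images.
- rack: dark wooden holder block, 160 x 160 mm and 20 mm thick, fixed to the bench; its top has four round holes, 49 mm across and 6 mm deep, in a square at x = +-42 mm and y = +-42 mm from its middle, each with one buffer standing in it. Origin: centre of its underside; z up.
- tray: shallow open red plastic scrap tray, 150 x 150 mm outside, walls 5 mm thick and 28 mm high, floor 5 mm thick, fixed to the bench, empty. Origin: centre of its underside; x and y along its sides, z up.
- foam_a: the orange foam plug of buffer a, 39 mm across, standing 18 mm out of the cup. Origin: centre of its top face; z up. Pressed straight down it sinks into its cup against its own springiness, and comes back when released; it can be pushed 12 mm at most. At 7 mm deep a sound foam pushes back with about 10 N (1.4 N per mm), a worn-out one with about 3 N (0.45 N per mm). All four look alike.
- buffer_a_mid (a point): centre of buffer a: a round grey hard plastic cup, 46 mm across and 40 mm tall, carrying foam a on top (58 mm tall in all, about 100 g), loose in a hole of the rack. The point lies on its axis 29 mm above its underside, at a good height to pinch the hard cup; the cup's sides are straight from 0 to 40 mm. z is its upright axis.
- foam_b: the orange foam plug of buffer b, 39 mm across, standing 18 mm out of the cup. Origin: centre of its top face; z up. Pressed straight down it sinks into its cup against its own springiness, and comes back when released; it can be pushed 12 mm at most. At 7 mm deep a sound foam pushes back with about 10 N (1.4 N per mm), a worn-out one with about 3 N (0.45 N per mm). All four look alike.
- buffer_b_mid (a point): centre of buffer b: a round grey hard plastic cup, 46 mm across and 40 mm tall, carrying foam b on top (58 mm tall in all, about 100 g), loose in a hole of the rack. The point lies on its axis 29 mm above its underside, at a good height to pinch the hard cup; the cup's sides are straight from 0 to 40 mm. z is its upright axis.
- foam_c: the orange foam plug of buffer c, 39 mm across, standing 18 mm out of the cup. Origin: centre of its top face; z up. Pressed straight down it sinks into its cup against its own springiness, and comes back when released; it can be pushed 12 mm at most. At 7 mm deep a sound foam pushes back with about 10 N (1.4 N per mm), a worn-out one with about 3 N (0.45 N per mm). All four look alike.
- buffer_c_mid (a point): centre of buffer c: a round grey hard plastic cup, 46 mm across and 40 mm tall, carrying foam c on top (58 mm tall in all, about 100 g), loose in a hole of the rack. The point lies on its axis 29 mm above its underside, at a good height to pinch the hard cup; the cup's sides are straight from 0 to 40 mm. z is its upright axis.
- foam_d: the orange foam plug of buffer d, 39 mm across, standing 18 mm out of the cup. Origin: centre of its top face; z up. Pressed straight down it sinks into its cup against its own springiness, and comes back when released; it can be pushed 12 mm at most. At 7 mm deep a sound foam pushes back with about 10 N (1.4 N per mm), a worn-out one with about 3 N (0.45 N per mm). All four look alike.
- buffer_d_mid (a point): centre of buffer d: a round grey hard plastic cup, 46 mm across and 40 mm tall, carrying foam d on top (58 mm tall in all, about 100 g), loose in a hole of the rack. The point lies on its axis 29 mm above its underside, at a good height to pinch the hard cup; the cup's sides are straight from 0 to 40 mm. z is its upright axis.
- bowl: bystander: turned wooden bowl, 124 mm across, 50 mm tall, loose. Origin: centre of its underside.
- tin: bystander: brass-coloured tin of wax with a white lid, 66 mm across, 55 mm tall, loose. Origin: centre of its underside.
- hammer: bystander: hammer lying on the bench, 240 mm long along its x, loose. Origin: underside near its middle.
Things that resemble listed ones, but are neither listed nor needed, are in the scene too. What is shaped like the part that bears foam_c but pink is not meant.

How it is judged (in metres and radians):
On the way:
1. a foam is held pressed down at least 5 mm while pushing back with less than 6 N, which only the soft one does, its buffer standing in its hole (((z of foam_a in the frame of buffer_a_mid below 0.024 m and contact force between foam_a and anything else below 6 N and distance of buffer_a_mid from where it was at the start of the episode below 0.006 m) or (z of foam_b in the frame of buffer_b_mid below 0.024 m and contact force between foam_b and anything else below 6 N and distance of buffer_b_mid from where it was at the start of the episode below 0.006 m) or (z of foam_c in the frame of buffer_c_mid below 0.024 m and contact force between foam_c and anything else below 6 N and distance of buffer_c_mid from where it was at the start of the episode below 0.006 m) or (z of foam_d in the frame of buffer_d_mid below 0.024 m and contact force between foam_d and anything else below 6 N and distance of buffer_d_mid from where it was at the start of the episode below 0.006 m))), for 0.2 s.
At the end, for the whole second after the job is handed in: The soft buffer (the judge tells it by the 0.2 mm that its foam sags under its own weight) stands upright (within 0.2 rad) and at rest on the floor of the red tray, its axis within 60 mm of the tray's middle along each side; the three sound buffers stand upright within 10 mm of where they were (((x of buffer_a_mid in the frame of tray between -0.06 and 0.06 m and y of buffer_a_mid in the frame of tray between -0.06 and 0.06 m and z of buffer_a_mid in the frame of tray below 0.042 m and angle between buffer_a_mid's own z axis and vertical below 0.2 rad and linear speed of foam_a below 0.02 m/s and z of foam_a in the frame of buffer_a_mid below 0.02883 m and distance of each of buffer_b_mid, buffer_c_mid, buffer_d_mid from where it was at the start of the episode below 0.01 m and angle between each of buffer_b_mid, buffer_c_mid, buffer_d_mid's own z axis and vertical below 0.1 rad) or (x of buffer_b_mid in the frame of tray between -0.06 and 0.06 m and y of buffer_b_mid in the frame of tray between -0.06 and 0.06 m and z of buffer_b_mid in the frame of tray below 0.042 m and angle between buffer_b_mid's own z axis and vertical below 0.2 rad and linear speed of foam_b below 0.02 m/s and z of foam_b in the frame of buffer_b_mid below 0.02883 m and distance of each of buffer_a_mid, buffer_c_mid, buffer_d_mid from where it was at the start of the episode below 0.01 m and angle between each of buffer_a_mid, buffer_c_mid, buffer_d_mid's own z axis and vertical below 0.1 rad) or (x of buffer_c_mid in the frame of tray between -0.06 and 0.06 m and y of buffer_c_mid in the frame of tray between -0.06 and 0.06 m and z of buffer_c_mid in the frame of tray below 0.042 m and angle between buffer_c_mid's own z axis and vertical below 0.2 rad and linear speed of foam_c below 0.02 m/s and z of foam_c in the frame of buffer_c_mid below 0.02883 m and distance of each of buffer_a_mid, buffer_b_mid, buffer_d_mid from where it was at the start of the episode below 0.01 m and angle between each of buffer_a_mid, buffer_b_mid, buffer_d_mid's own z axis and vertical below 0.1 rad) or (x of buffer_d_mid in the frame of tray between -0.06 and 0.06 m and y of buffer_d_mid in the frame of tray between -0.06 and 0.06 m and z of buffer_d_mid in the frame of tray below 0.042 m and angle between buffer_d_mid's own z axis and vertical below 0.2 rad and linear speed of foam_d below 0.02 m/s and z of foam_d in the frame of buffer_d_mid below 0.02883 m and distance of each of buffer_a_mid, buffer_b_mid, buffer_c_mid from where it was at the start of the episode below 0.01 m and angle between each of buffer_a_mid, buffer_b_mid, buffer_c_mid's own z axis and vertical below 0.1 rad))); the robot touches nothing.
It fails at once if a foam is pressed down more than 10 mm (judged at 10.5 mm) (z of foam_a in the frame of buffer_a_mid below 0.0185 m or z of foam_b in the frame of buffer_b_mid below 0.0185 m or z of foam_c in the frame of buffer_c_mid below 0.0185 m or z of foam_d in the frame of buffer_d_mid below 0.0185 m).
It fails at once if a foam is pushed or gripped with more than 20 N (contact force between any of foam_a, foam_b, foam_c, foam_d and the arm above 20 N or contact force between any of foam_a, foam_b, foam_c, foam_d and the fingers above 20 N).
It fails at once if a buffer out of its hole is held by its foam (fingers on the foam with over 3 N) ((distance of buffer_a_mid from where it was at the start of the episode above 0.012 m and contact force between foam_a and the fingers above 3 N) or (distance of buffer_b_mid from where it was at the start of the episode above 0.012 m and contact force between foam_b and the fingers above 3 N) or (distance of buffer_c_mid from where it was at the start of the episode above 0.012 m and contact force between foam_c and the fingers above 3 N) or (distance of buffer_d_mid from where it was at the start of the episode above 0.012 m and contact force between foam_d and the fingers above 3 N)).
It fails at once if a buffer is dropped or thrown into the tray (faster than 0.6 m/s low over it) ((x of buffer_a_mid in the frame of tray between -0.08 and 0.08 m and y of buffer_a_mid in the frame of tray between -0.08 and 0.08 m and z of buffer_a_mid in the frame of tray below 0.1 m and linear speed of foam_a above 0.6 m/s) or (x of buffer_b_mid in the frame of tray between -0.08 and 0.08 m and y of buffer_b_mid in the frame of tray between -0.08 and 0.08 m and z of buffer_b_mid in the frame of tray below 0.1 m and linear speed of foam_b above 0.6 m/s) or (x of buffer_c_mid in the frame of tray between -0.08 and 0.08 m and y of buffer_c_mid in the frame of tray between -0.08 and 0.08 m and z of buffer_c_mid in the frame of tray below 0.1 m and linear speed of foam_c above 0.6 m/s) or (x of buffer_d_mid in the frame of tray between -0.08 and 0.08 m and y of buffer_d_mid in the frame of tray between -0.08 and 0.08 m and z of buffer_d_mid in the frame of tray below 0.1 m and linear speed of foam_d above 0.6 m/s)).
It fails at once if the bowl, tin or hammer is moved more than 20 mm (distance of any of bowl, tin, hammer from where it was at the start of the episode above 0.02 m).
It also fails if it takes over 67 s, if anything falls off the work surface, if the arm or the gripper's body presses on something with over 40 N, if the wrist force passes 120 N, or if a joint passes its speed limit or range.

### The arm

A 6-joint arm with a two-finger parallel gripper is mounted at the origin on the work surface. World frame = base frame: x ahead of the robot, y to its left, z up, the work surface at z = 0. Lengths are in mm, angles in rad, forces in N, time in s.
With the tool pointing down it reaches from about 275 to 725 mm from the base axis. Payload 5.6 kg.
Tool frame: the origin (TCP) lies on the mounting face of the last link; the fingertips stand 173 mm ahead of it and the grasp point (between the pads) lies 155 mm ahead of it; z points along the fingers, y is the line along which they close (so a half turn about z gives the same grasp; the last joint's range is limited). The gripper opens to 85 mm and grips with 20 to 120 N. Pads are 22 mm wide; open, the fingers measure 114 mm over their backs; the gripper's body (76 mm by 85 mm) begins 54 mm behind the grasp point. The pads swing forward as they close: fully open they stand 13 mm farther back than shut.
Start: joints at [1.439, 0.255, 0.108, 0, -1.424, -0.285], TCP at [222.633, 502.92, 404.683] pointing down, gripper open.
Joint ranges: [-2.95, 2.95], [-1.21, 1.97], [-1.09, 1.5], [-2.87, 1.71], [-2.94, -0.07], [-3.05, 3.05]. Speed limits (rad/s): [2.57, 2.57, 3.14, 3.14, 3.14, 3.14].

### API

Orientations are given as [roll, pitch, yaw] about the fixed x, y, z axes, in that order (R = Rz(yaw) Ry(pitch) Rx(roll)).
In Python, from station import arm, vision, ticket gives the robot as it stands.
- The arm moves only by the shell command python3 -m jog 'ROWS' [FORCE]. ROWS is JSON, a list of rows, each a list of 3 entries, a list of its own where there are three numbers: the opening, from 0 (shut) to 1 (fully open), then the shift along the world's x, y, z scaled (see below), then the turn about the world's z scaled (see below). In form: [[grip, [x, y, z], spin], ...]. A call has 1 to 8 rows; each row is the pose to reach, as a shift and turn from the pose commanded when the call began, turning the shorter way round; what a row does not reach only later rows make up. The controller multiplies each number of a shift by 0.15 m and each number of a turn by 180 degrees. A row lasts 1/10 s, in which the tool goes at most 50 mm and 8.59 degrees, less where a joint would pass 70% of its speed; a pose out of reach is approached as far as the arm can. A call with a number of a shift or a turn outside -1 to 1 is refused whole. A call with a gripper value outside its range is refused whole. The fingers move at their own pace and stop on an object; FORCE is the grip in N (left out, the last holds). Time passes only in rows, so rows that repeat a pose let the fingers close. It gives the time, the measured TCP pose, the force, the opening and the grip force at its end, in the units of the state.
- arm.state(): the state, without advancing time (a new reading comes with each control period).
- vision.grab_frame(name): name is "scene" or "top" or "wrist"; returns the picture (480x640x3 uint8, red, green, blue); there is no depth.
- vision.calibration(name): a dict with "intrinsics" (3x3 intrinsics, pixels), "R" (3x3) and "t" (3): a world point X has camera coordinates R X + t. Camera axes: x right, y down, z forward; pixel columns grow to the right and rows downward; lengths in mm; the calibration is good to about 2 mm. The wrist camera is an equidistant fisheye: a pixel r from the principal point sees the ray r / f radians off the axis. A picture is of the moment at which its call begins: read the wrist's pose just before it. calibration takes no time and is no camera call; for the wrist camera it gives the pose at the moment of the call.
- ticket.sign_off(): hands the job in; it is judged then, once.
Trained networks look in the newest picture that a camera, given by its name, has taken for a name from the list of things; names that differ only in an ending like _2 or _b are one class to them, and where a whole thing is asked for, a point or a joint stands for the part that bears it (a point fixed in the world has none). Each returns a list of dicts, best first, with "score" (0 to 1); they miss things now and then, are a little off and sometimes report something else, mostly with a low value. They report only what shows in the picture. A call takes as long as a camera call. They do not tell look-alikes from the thing itself.
- vision.search_frame(camera, name): "bbox" ([centre column, centre row, width, height] in pixels, round what is visible of it).
- vision.silhouettes(camera, name): "mask" (480x640 bool, what is visible of it) and "bbox" ([centre column, centre row, width, height] in pixels, round what is visible of it).
- vision.pinpoint(camera, name): "pixel" ([column, row] in pixels: a listed point, or the origin of a listed thing).
The state is a dict: "time": time; "qpos": joint angles; "dq": joint speeds; "joint_torque": joint torques, N m; "eef_pos": TCP position; "ee_rot": TCP orientation; "force": force on the tool from outside, world axes, zero at the start; "moment": the same for the moment, N m; "grip_width": finger opening in mm; "grasp_force": force on a finger pad.
Only numpy, scipy, OpenCV 4.12 (cv2) and the standard library are available. Lean on these libraries where they do the work, as an engineer would, in place of code of your own. Each camera call takes 0.05 s, during which the arm holds its last target. There are 200 camera calls.

## Working session

There is one attempt and no reset: what is moved stays moved. The work goes in short steps, Python scripts to look and compute and a shell command to move; the robot and the scene stay as the last step left them, time stands still between calls to the robot, and variables do not carry over. Pictures are saved under pics/ and viewed, at most 10 in all, crops included, and the job is handed in when it is done.

```bash
mkdir -p pics; ls; cat > h.py <<'E'
import numpy as np,cv2
from station import arm,vision,ticket
def ray(cam,px):
    c=vision.calibration(cam);K=np.array(c["intrinsics"]);R=np.array(c["R"]);t=np.array(c["t"])
    d=np.linalg.inv(K)@[px[0],px[1],1.]
    if cam=="wrist":
        r=np.hypot(d[0],d[1]);d=np.array([d[0]/r*np.sin(r),d[1]/r*np.sin(r),np.cos(r)]) if r>1e-9 else d
    return -R.T@t,R.T@d
def at(cam,px,z):
    o,d=ray(cam,px);return o+d*(z-o[2])/d[2]
def save(cam,n):
    im=vision.grab_frame(cam);cv2.imwrite(f"pics/{n}.png",im[:,:,::-1]);return im
E
python3 - <<'E'
from h import *
np.set_printoptions(precision=1,suppress=True)
a=save("top","top0");b=save("scene","sc0");
cv2.imwrite("pics/both0.png",cv2.resize(np.vstack([a,b]),(450,600))[:,:,::-1]) 
for cam in ["top","scene"]:
  for n,z in [("foam_a",72),("buffer_a_mid",43),("rack",0),("tray",0),("bowl",0),("tin",0),("hammer",0)]:
    for r in vision.pinpoint(cam,n): print(cam,n,round(r["score"],2),np.array(r["pixel"]),at(cam,r["pixel"],z))
s=arm.state();print(s)
E
```

```text
pics
top foam_a 0.79 [361.  250.3] [558.6 -29.7  72. ]
top foam_a 0.71 [293.1 162.3] [756.4 114.   72. ]
top foam_a 0.66 [256.7 256.5] [548.7 194.2  72. ]
top foam_a 0.62 [289.5 274.8] [508.4 124.4  72. ]
top foam_a 0.51 [307.1 239.2] [584.4  85.7  72. ]
top foam_a 0.48 [273.4 221.9] [623.4 158.1  72. ]
top buffer_a_mid 0.93 [293.4 279.7] [499.5 117.1  43. ]
top rack 0.86 [284.8 251. ] [568.4 137.6   0. ]
top tray 0.66 [422.7 266. ] [ 528.7 -179.4    0. ]
top bowl 0.57 [355.6 176.6] [743.  -31.2   0. ]
top tin 0.8 [344.8 345.1] [353.5   4.7   0. ]
top hammer 0.85 [173.6 265.2] [539.6 393.    0. ]
scene foam_a 0.9 [264.1 288.4] [772.8 130.5  72. ]
scene foam_a 0.81 [369.9 250.1] [546.1 198.4  72. ]
scene foam_a 0.78 [285.3 219.3] [581.7 -10.   72. ]
scene foam_a 0.73 [331.2 259.9] [623.2 163.1  72. ]
scene foam_a 0.73 [316.9 236.8] [584.   87.2  72. ]
scene foam_a 0.54 [352.5 227.1] [506.  118.3  72. ]
scene buffer_a_mid 0.92 [347.8 240.2] [518.  116.2  43. ]
scene buffer_a_mid 0.4 [352.7 227.5] [473.3  92.   43. ]
scene rack 0.71 [343.  273.8] [571.4 150.1   0. ]
scene tray 0.77 [253.2 208.5] [ 525.7 -187.1    0. ]
scene tray 0.38 [341.7 271.7] [567.8 143.3   0. ]
scene bowl 0.95 [225.6 273.8] [740.3 -32.9   0. ]
scene bowl 0.34 [369.8 248.5] [462.2 134.1   0. ]
scene tin 0.59 [357.4 207.4] [347.    1.3   0. ]
scene hammer 0.84 [447.  318.5] [540.4 385.7  -0. ]
{'time': 0.8, 'qpos': array([ 1.4,  0.3,  0.1, -0. , -1.4, -0.3]), 'dq': array([-0., -0., -0.,  0.,  0.,  0.]), 'joint_torque': array([  0. , -38.6,  23.8,   5.4,  -0. ,   0. ]), 'eef_pos': array([222.6, 502.9, 404.7]), 'ee_rot': array([ 3.1,  0. , -0.4]), 'force': array([-0.4,  0.6, -0.3]), 'moment': array([0., 0., 0.]), 'grasp_force': 0.0, 'grip_width': 85.6797808589961}
```

View pics/top0.png

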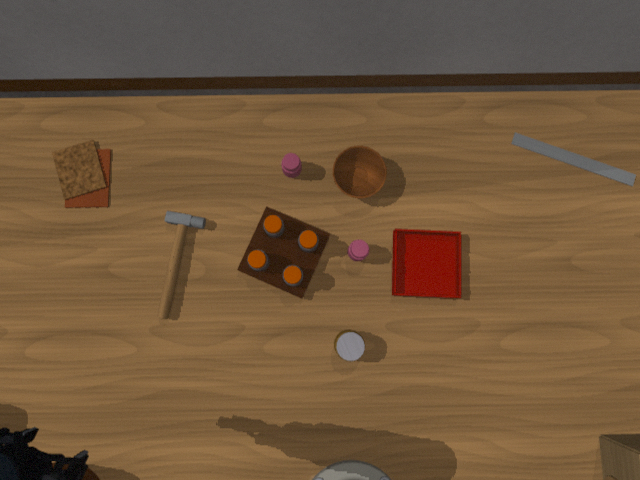

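View pics/sc0.png

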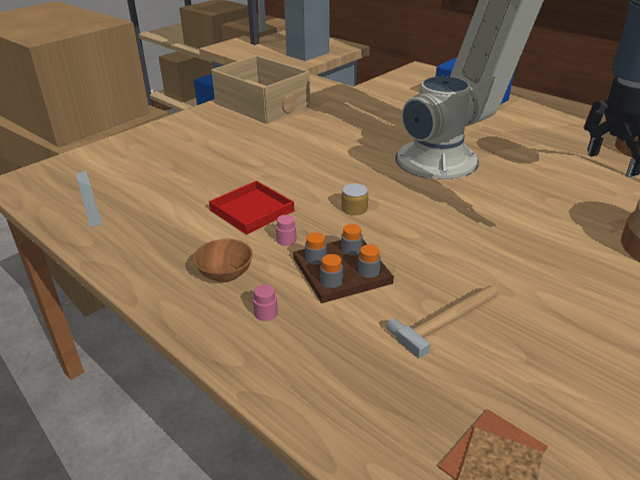

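The four orange foams in top0 are at (273,226), (308,240), (257,259) and (292,275). They form an 84 mm square, which matches the rack. The pink ones at (291,165) and (358,250) are the look-alikes and are not meant. The tray is at (427,264), the bowl at (360,172), the tin at (350,347) and the hammer at (178,265). I'll move above the rack and refine with the wrist camera.

```bash
python3 -m jog '[[0,[0.76,-0.8,-0.1],0],[0,[0.76,-0.8,-0.1],0],[0,[0.76,-0.8,-0.1],0],[0,[0.76,-0.8,-0.1],0],[0,[0.76,-0.8,-0.1],0]]' 40 
python3 -m jog '[[0,[0.76,-0.8,-0.1],0],[0,[0.76,-0.8,-0.1],0],[0,[0.76,-0.8,-0.1],0],[0,[0.76,-0.8,-0.1],0],[0,[0.76,-0.8,-0.1],0]]'
python3 -m jog '[[0,[0.76,-0.8,-0.2],0],[0,[0.76,-0.8,-0.2],0],[0,[0.76,-0.8,-0.2],0],[0,[0.76,-0.8,-0.2],0],[0,[0.76,-0.8,-0.2],0],[0,[0.76,-0.8,-0.2],0]]'
python3 - <<'E'
from h import *
np.set_printoptions(precision=1,suppress=True)
s=arm.state();print(s["time"],s["eef_pos"],s["ee_rot"]*57.3,s["qpos"],s["force"],s["grip_width"])
save("wrist","w0")
for r in vision.pinpoint("wrist","foam_a"): print(round(r["score"],2),np.array(r["pixel"]),at("wrist",r["pixel"],72))
E
```

```text
time: 1.3
eef_pos: [337.9, 381.2, 389.7]
ee_rot: [3.141, -0.0, -0.42]
force: [-0.9, 0.5, 0.0]
grip_width: 12.1
grasp_force: 0.0
time: 1.8
eef_pos: [451.6, 262.0, 374.3]
ee_rot: [3.141, 0.0, -0.42]
force: [0.6, 0.3, -0.4]
grip_width: -0.0
grasp_force: 0.0
time: 2.4
eef_pos: [564.4, 144.1, 344.6]
ee_rot: [-3.141, 0.0, -0.416]
force: [0.0, 0.1, 0.8]
grip_width: 0.0
grasp_force: 0.0
2.4 [564.4 144.1 344.6] [-180.     0.   -23.8] [ 0.5  0.3  0.1 -0.  -1.3  0.6] [0.  0.1 0.8] 0.010238440069765879
0.81 [262.5 293.7] [543. 196.  72.]
0.73 [385.5 171.7] [588.3  84.2  72. ]
0.69 [381.6 295.3] [507.3 118.4  72. ]
0.68 [524.3 145.7] [568.  -20.8  72. ]
0.67 [260.7 173.8] [619.9 160.   72. ]
```

View pics/w0.png

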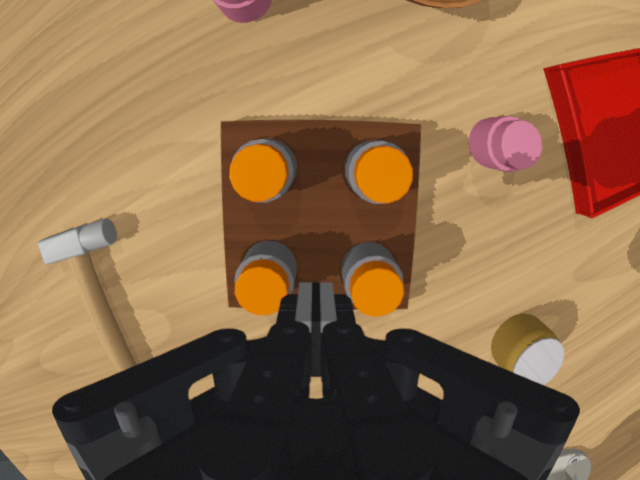

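w0 shows the four orange foams at (258,172), (380,172), (264,288) and (376,290). The pink look-alike at (510,143) is excluded. The fitted square gives P1 (545,196), P2 (509,120.5), P3 (585,84.5) and P4 (621,160). I'll press P1 carefully first.

```bash
python3 -m jog '[[0,[-0.13,0.357,0],0],[0,[-0.13,0.357,-0.3],0],[0,[-0.13,0.357,-0.6],0],[0,[-0.13,0.357,-0.611],0],[0,[-0.13,0.357,-0.611],0],[0,[-0.13,0.357,-0.611],0]]' 
python3 -m jog '[[0,[0,0,-0.03],0],[0,[0,0,-0.06],0],[0,[0,0,-0.06],0],[0,[0,0,-0.06],0]]'
python3 -m jog '[[0,[0,0,-0.01],0],[0,[0,0,-0.02],0],[0,[0,0,-0.02],0],[0,[0,0,-0.02],0]]'
```

```text
time: 3.1
eef_pos: [546.0, 197.2, 256.1]
ee_rot: [-3.138, -0.003, -0.416]
force: [-0.8, -0.5, 0.3]
grip_width: 0.3
grasp_force: 0.0
time: 3.5
eef_pos: [545.5, 196.6, 244.7]
ee_rot: [-3.14, -0.001, -0.417]
force: [2.3, 0.7, 1.0]
grip_width: 0.1
grasp_force: 0.6
time: 3.9
eef_pos: [545.6, 196.7, 241.9]
ee_rot: [-3.14, -0.002, -0.416]
force: [1.5, 0.8, 5.5]
grip_width: -0.1
grasp_force: 2.5
```

```bash

python3 -m jog '[[0,[0,0,-0.01],0],[0,[0,0,-0.018],0],[0,[0,0,-0.018],0],[0,[0,0,-0.018],0],[0,[0,0,-0.018],0]]'
```

```text
time: 4.4
eef_pos: [545.6, 196.7, 239.7]
ee_rot: [-3.14, -0.002, -0.416]
force: [-0.1, 0.8, 7.5]
grip_width: 0.3
grasp_force: 4.0
```

P1 gives 7.5 N at 5.3 mm, so it is sound. Next is P4.

```bash

python3 -m jog '[[0,[0,0,0.12],0],[0,[0.1,-0.05,0.13],0],[0,[0.3,-0.14,0.13],0],[0,[0.506,-0.241,0.13],0],[0,[0.506,-0.241,0.13],0],[0,[0.506,-0.241,0.13],0],[0,[0.506,-0.241,0.1],0],[0,[0.506,-0.241,0.05],0]]'
python3 -m jog '[[0,[0,0,-0.02],0],[0,[0,0,-0.03],0],[0,[0,0,-0.03],0],[0,[0,0,-0.03],0]]'
python3 -m jog '[[0,[0,0,-0.01],0],[0,[0,0,-0.02],0],[0,[0,0,-0.02],0],[0,[0,0,-0.02],0],[0,[0,0,-0.02],0]]'
```

```text
time: 5.2
eef_pos: [620.4, 160.8, 245.8]
ee_rot: [-3.141, -0.0, -0.416]
force: [-0.6, 0.4, -0.8]
grip_width: -0.2
grasp_force: 0.0
time: 5.6
eef_pos: [620.7, 160.7, 242.1]
ee_rot: [-3.141, -0.0, -0.416]
force: [-2.2, 0.7, 4.5]
grip_width: -0.1
grasp_force: 2.5
time: 6.1
eef_pos: [620.7, 160.7, 239.7]
ee_rot: [-3.141, -0.001, -0.416]
force: [-3.6, 0.7, 7.8]
grip_width: -0.0
grasp_force: 4.1
```

P4 is sound too. Next is P3.

```bash

python3 -m jog '[[0,[0,0,0.12],0],[0,[-0.05,-0.1,0.13],0],[0,[-0.14,-0.3,0.13],0],[0,[-0.241,-0.506,0.13],0],[0,[-0.241,-0.506,0.13],0],[0,[-0.241,-0.506,0.13],0],[0,[-0.241,-0.506,0.1],0],[0,[-0.241,-0.506,0.05],0]]'
python3 -m jog '[[0,[0,0,-0.02],0],[0,[0,0,-0.03],0],[0,[0,0,-0.03],0],[0,[0,0,-0.03],0]]'
python3 -m jog '[[0,[0,0,-0.01],0],[0,[0,0,-0.02],0],[0,[0,0,-0.02],0],[0,[0,0,-0.02],0],[0,[0,0,-0.02],0]]'
```

```text
time: 6.9
eef_pos: [585.3, 85.2, 245.6]
ee_rot: [-3.141, -0.001, -0.416]
force: [0.1, -0.1, -0.9]
grip_width: 0.4
grasp_force: 0.0
time: 7.3
eef_pos: [585.0, 84.7, 241.5]
ee_rot: [-3.141, -0.0, -0.417]
force: [0.1, 1.9, 2.6]
grip_width: 0.3
grasp_force: 0.9
time: 7.8
eef_pos: [584.9, 84.5, 238.5]
ee_rot: [-3.141, -0.0, -0.417]
force: [-0.5, 1.4, 2.8]
grip_width: -0.1
grasp_force: 1.6
```

P3 gives 2.8 N at 6.5 mm, so it is the soft one. I'll hold it briefly, then lift, open and turn.

```bash

python3 -m jog '[[0,[0,0,-0.003],0],[0,[0,0,-0.003],0],[0,[0,0,-0.003],0],[0,[0,0,-0.003],0]]'
python3 -m jog '[[0,[0,0,0.2],0],[0,[0,0,0.41],-0.05],[1,[0,0,0.41],-0.1],[1,[0,0,0.41],-0.15],[1,[0,0,0.41],-0.2],[1,[0,0,0.41],-0.25],[1,[0,0,0.41],-0.25],[1,[0,0,0.41],-0.25]]' 30
python3 - <<'E'
from h import *
np.set_printoptions(precision=1,suppress=True)
s=arm.state();print(s["time"],s["eef_pos"],s["ee_rot"]*57.3,s["grip_width"])
save("wrist","w1")
for r in vision.pinpoint("wrist","foam_a"): print(round(r["score"],2),np.array(r["pixel"]),at("wrist",r["pixel"],72))
for r in vision.pinpoint("wrist","tray"): print("tray",round(r["score"],2),np.array(r["pixel"]),at("wrist",r["pixel"],0))
E
```

```text
time: 8.2
eef_pos: [584.9, 84.4, 238.0]
ee_rot: [-3.141, -0.0, -0.417]
force: [-1.5, 2.5, 3.2]
grip_width: -0.1
grasp_force: 1.7
time: 9.0
eef_pos: [584.6, 84.0, 298.6]
ee_rot: [3.14, -0.0, -1.203]
force: [0.5, 0.1, 0.1]
grip_width: 84.7
grasp_force: 0.0
9.0 [584.6  84.  298.6] [179.9  -0.  -68.9] 84.66173619166628
0.93 [418.3  89.3] [568.  -24.5  72. ]
0.9 [217.8 348.6] [620.8 161.3  72. ]
0.78 [ 50.1 206.5] [757.3 113.9  72. ]
0.77 [311.3 257.1] [587.6  82.8  72. ]
0.62 [405.3 349.6] [510.5 119.1  72. ]
```

View pics/w1.png

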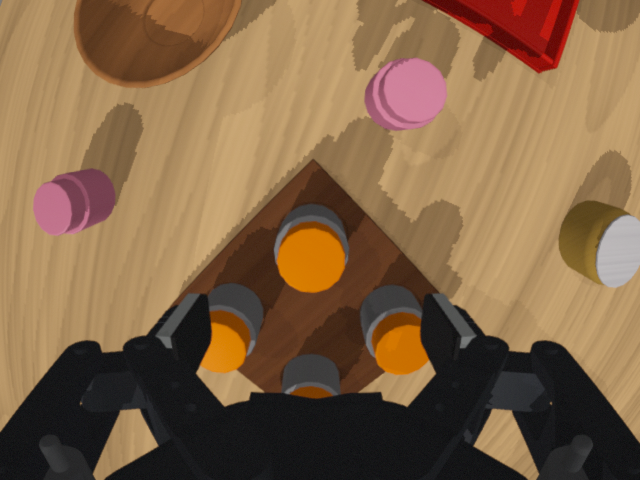

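w1 shows the soft buffer's foam at (312,257), centred between the fingers. Its neighbours at (225,340) and (400,343) are clear of the finger paths. I'll descend and grip the cup.

```bash

python3 -m jog '[[1,[0.007,0,-0.2],-0.25e-2],[1,[0.007,0,-0.4],0],[1,[0.007,0,-0.55],0],[1,[0.007,0,-0.6],0],[1,[0.007,0,-0.6],0]]' 30
python3 -m jog '[[1,[0,0,-0.05],0],[1,[0,0,-0.088],0],[1,[0,0,-0.088],0],[0.5,[0,0,-0.088],0],[0.5,[0,0,-0.088],0],[0.4,[0,0,-0.088],0],[0.4,[0,0,-0.088],0]]' 30
python3 -m jog '[[0.3,[0,0,0],0],[0.3,[0,0,0],0],[0.3,[0,0,0],0],[0.3,[0,0,0],0]]' 30
```

```text
time: 9.65
eef_pos: [585.7, 84.3, 208.5]
ee_rot: [3.139, -0.0, -1.202]
force: [-0.4, -0.5, -0.2]
grip_width: 85.2
grasp_force: 0.0
time: 10.35
eef_pos: [586.1, 84.5, 196.8]
ee_rot: [-3.141, -0.0, -1.202]
force: [-1.1, -0.4, 1.7]
grip_width: 44.9
grasp_force: 31.2
time: 10.75
eef_pos: [586.2, 84.5, 196.8]
ee_rot: [-3.141, -0.0, -1.202]
force: [-0.4, -0.3, 4.8]
grip_width: 44.8
grasp_force: 31.4
```

```bash

python3 -m jog '[[0.3,[0,0,0.07],0],[0.3,[0,0,0.15],0],[0.3,[0,0,0.35],0],[0.3,[0,0,0.6],0],[0.3,[0,0,0.6],0],[0.3,[0,0,0.6],0]]' 30
python3 - <<'E'
from h import *
np.set_printoptions(precision=1,suppress=True)
print(at("top",[427,263.5],28))
a=save("top","top1")
for r in vision.silhouettes("top","tray")[:1]:
  m=r["mask"].astype(np.uint8);R=cv2.minAreaRect(cv2.findNonZero(m));print(R,at("top",R[0],28),[at("top",p,28) for p in cv2.boxPoints(R)])
w=save("wrist","w2")
for r in vision.pinpoint("wrist","tray"): print("tray",round(r["score"],2),np.array(r["pixel"]),at("wrist",r["pixel"],0))
cv2.imwrite("pics/c1.png",np.hstack([cv2.resize(a[200:320,220:470],(400,192)),cv2.resize(w,(400,300))[:192]])[:,:,::-1])
cv2.imwrite("pics/c1.png",cv2.resize(w,(640,480))[:,:,::-1])
E
```

```text
time: 11.35
eef_pos: [585.9, 84.5, 287.7]
ee_rot: [-3.139, 0.0, -1.202]
force: [-0.3, -0.5, -2.0]
grip_width: 44.9
grasp_force: 31.6
[ 531.9 -182.    28. ]
((426.94378662109375, 263.0795593261719), (69.5962142944336, 68.5695571899414), 1.548157811164856) [ 532.8 -182.    28. ] [array([459.9, -98.9,  28. ]), array([ 614. , -109.3,   28. ]), array([ 607.2, -266.8,   28. ]), array([ 453.3, -253.1,   28. ])]
```

View pics/c1.png

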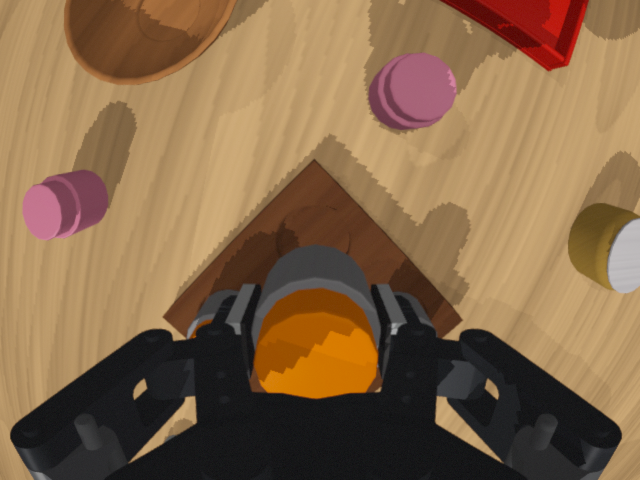

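The cup is gripped well at (315,330) and clear of the rack. Now I'll move it to the tray middle at about (530,-181).

```bash

python3 -m jog '[[0.3,[-0.04,-0.2,0],0],[0.3,[-0.1,-0.45,0],0],[0.3,[-0.15,-0.7,0],0],[0.3,[-0.187,-0.885,0],0],[0.3,[-0.187,-0.885,0],0]]'
python3 -m jog '[[0.3,[-0.05,-0.25,0],0],[0.3,[-0.1,-0.5,0],0],[0.3,[-0.15,-0.7,0],0],[0.3,[-0.18,-0.82,0],0],[0.3,[-0.187,-0.885,0],0],[0.3,[-0.187,-0.885,0],0],[0.3,[-0.187,-0.885,0],0]]'
python3 -m jog '[[0.3,[0,0,-0.08],0],[0.3,[0,0,-0.18],0],[0.3,[0,0,-0.28],0],[0.3,[0,0,-0.38],0],[0.3,[0,0,-0.48],0],[0.3,[0,0,-0.55],0],[0.3,[0,0,-0.6],0],[0.3,[0,0,-0.6],0]]'
python3 -m jog '[[0.3,[0,0,-0.02],0],[0.3,[0,0,-0.04],0],[0.3,[0,0,-0.05],0],[0.3,[0,0,-0.05],0],[0.3,[0,0,-0.05],0]]'
```

```text
time: 12.05
eef_pos: [556.8, -51.2, 285.4]
ee_rot: [3.139, 0.0, -1.206]
force: [0.3, 0.0, -1.3]
grip_width: 45.1
grasp_force: 31.6
time: 12.75
eef_pos: [530.1, -180.4, 285.9]
ee_rot: [3.141, 0.0, -1.202]
force: [0.2, -0.3, -0.5]
grip_width: 44.6
grasp_force: 31.6
time: 13.55
eef_pos: [529.5, -180.6, 194.9]
ee_rot: [3.14, 0.001, -1.202]
force: [0.5, 0.6, -1.3]
grip_width: 44.8
grasp_force: 31.6
time: 14.05
eef_pos: [529.9, -181.1, 188.9]
ee_rot: [-3.141, -0.0, -1.202]
force: [0.2, -0.4, -0.5]
grip_width: 45.1
grasp_force: 31.6
```

Still hanging just above the floor, so I'll ease down to contact.

```bash

python3 -m jog '[[0.3,[0,0,-0.007],0],[0.3,[0,0,-0.012],0],[0.3,[0,0,-0.012],0],[0.3,[0,0,-0.012],0]]'
python3 - <<'E'
from h import *
np.set_printoptions(precision=1,suppress=True)
print(arm.state()["force"],arm.state()["eef_pos"])
cv2.imwrite("pics/c2.png",cv2.resize(save("scene","sc2")[150:310,180:400],(770,560),interpolation=2)[:,:,::-1])
E
```

```text
time: 14.45
eef_pos: [529.9, -181.1, 187.8]
ee_rot: [-3.141, -0.001, -1.202]
force: [-2.0, 0.9, 5.0]
grip_width: 44.9
grasp_force: 32.2
[-2.   0.9  5. ] [ 529.9 -181.1  187.8]
```

View pics/c2.png

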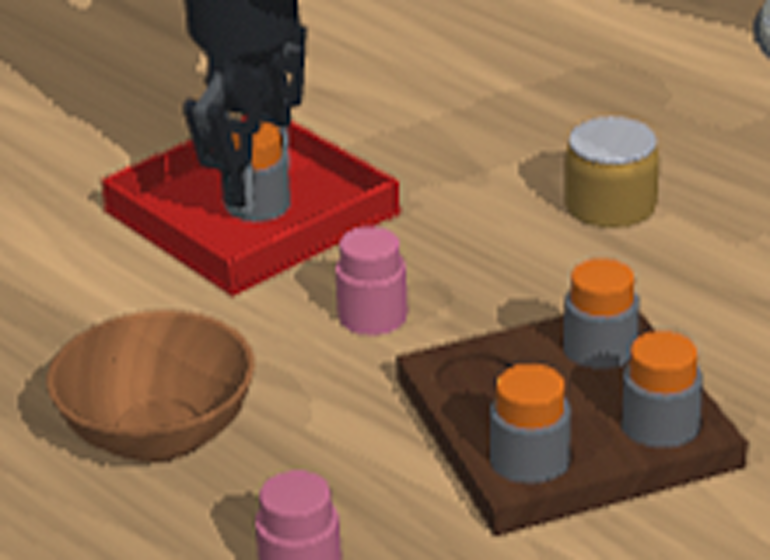

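The crop shows the soft buffer upright on the tray floor at (260,180), with 5 N of contact. The three sound buffers are standing in their holes. I'll release and back off.

```bash

python3 -m jog '[[0.6,[0,0,0],0],[0.8,[0,0,0],0],[0.9,[0,0,0],0],[0.9,[0,0,0],0],[0.9,[0,0,0],0]]'
python3 -m jog '[[0.9,[0,0,0.1],0],[0.9,[0,0,0.3],0],[0.9,[0,0,0.6],0],[0.9,[0,0,0.9],0],[0.9,[0,0,1],0],[0.9,[0,0,1],0],[0.9,[0,0,1],0],[0.9,[0,0,1],0]]'
python3 - <<'E'
from h import *
np.set_printoptions(precision=1,suppress=True)
cv2.imwrite("pics/c3.png",cv2.resize(save("scene","sc3")[150:310,180:400],(770,560),interpolation=2)[:,:,::-1])
for r in vision.pinpoint("scene","foam_a"): print(round(r["score"],2),at("scene",r["pixel"],72),at("scene",r["pixel"],63))
E
```

```text
time: 15.0
eef_pos: [529.8, -181.1, 186.8]
ee_rot: [3.141, 0.0, -1.202]
force: [-0.0, 0.4, 0.2]
grip_width: 76.6
grasp_force: 0.0
time: 15.8
eef_pos: [529.5, -181.0, 335.4]
ee_rot: [3.139, 0.002, -1.202]
force: [-0.4, 0.0, -0.3]
grip_width: 76.7
grasp_force: 0.0
0.77 [541.5 193.1  72. ] [531.5 185.5  63. ]
0.76 [586.1  -2.4  72. ] [576.7 -12.5  63. ]
0.71 [625.2 160.9  72. ] [616.4 152.9  63. ]
0.66 [ 546.6 -159.6   72. ] [ 536.7 -171.8   63. ]
0.58 [516.8 126.9  72. ] [506.5 118.4  63. ]
0.57 [769.3 130.   72. ] [762.3 121.6  63. ]
```

View pics/c3.png

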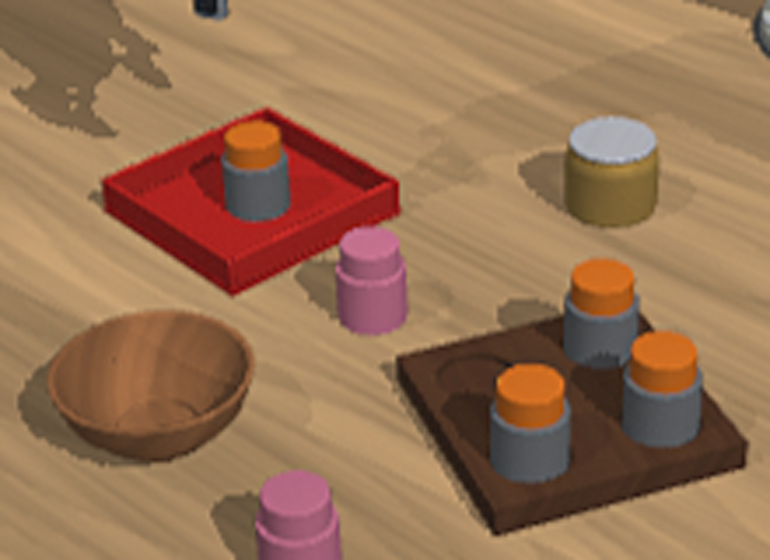

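The soft buffer stands upright in the tray at (255,170). The sound ones are in their holes, everything else is unmoved and the arm is clear.

```bash
python3 -c "
from station import ticket
print(ticket.sign_off())"
```

```text
the job is handed in; nothing more can be done
None
```

I found the soft buffer (about 3 N at 7 mm; the two others I pressed were sound and the fourth went unpressed), set it upright in the red tray by its grey cup, and handed the job in; no verdict came back.

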